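Baking canisters from tray to rack in reverse order

ROBOT

A 6-joint arm with a two-finger parallel gripper is mounted at the origin on the work surface. World frame = base frame: x ahead of the robot, y to its left, z up, the work surface at z = 0. Lengths are in mm, angles in rad, forces in N, time in s.
With the tool pointing down it reaches from about 425 to 950 mm from the base axis. Payload 3.5 kg.
Tool frame: the origin (TCP) lies between the finger pads; the fingertips stand 11 mm ahead of it and the grasp point (between the pads) lies 8 mm behind it (r.tips_ahead is the distance from the TCP to the fingertips, in mm); z points along the fingers, y is the line along which they close (so a half turn about z gives the same grasp; the last joint's range is limited). The gripper opens to 85 mm and grips with 20 to 120 N. Pads are 22 mm wide; open, the fingers measure 114 mm over their backs; the gripper's body (76 mm by 85 mm) begins 54 mm behind the grasp point. The pads swing forward as they close: fully open they stand 13 mm farther back than shut.
Start: joints at [0.954, 0.286, 1.577, -0, 1.279, -0.15], TCP at [303.734, 602.787, 242.325] pointing down, gripper open.
Joint ranges: [-2.77, 2.77], [-0.9, 2.22], [0.21, 2.48], [-1.53, 4.67], [0.24, 2.81], [-2.84, 2.84]. Speed limits (rad/s): [2.79, 2.79, 3.14, 3.14, 3.14, 3.14].

INTERFACE

Orientations are given as a unit quaternion [x, y, z, w].
In Python, from plant import r gives the robot as it stands.
- The arm moves only by the shell command python3 -m jog 'ROWS'. ROWS is JSON, a list of rows, each an object with "grip": the finger opening in mm, from 0 to 85.4; "offset": the shift along the tool's x, y, z in units of 50 mm (1.0 is 50 mm), a list of three; "twist": the turn, a rotation vector about the tool's x, y, z in degrees, a list of three. In form: [{"grip": grip, "offset": [x, y, z], "twist": [rx, ry, rz]}, ...]. A call has 1 to 12 rows; each row is the pose to reach, as a shift and turn from the pose commanded when the call began, along the tool's axes at that moment; what a row does not reach only later rows make up. A row lasts 1/8 s, in which the tool goes at most 62.5 mm and 10.7 degrees, less where a joint would pass 70% of its speed; a pose out of reach is approached as far as the arm can. A call with a gripper value outside its range is refused whole. The fingers move at their own pace and stop on an object; the grip force is fixed at half the most. Time passes only in rows, so rows that repeat a pose let the fingers close. It gives the time, the measured TCP pose, the force, the opening and the grip force at its end, in the units of the state.
- r.read_state(): the state, without advancing time (a new reading comes with each control period).
- r.snapshot(name): name is "scene" or "side" or "wrist"; returns a dict with "img" (400x640x3 uint8, blue, green, red), "camera_matrix" (3x3 intrinsics, pixels), "extrinsics" (4x4, takes a point from camera to world coordinates). Camera axes: x right, y up, looking along -z (the intrinsics and any distortion apply to the point x, -y, -z); pixel columns grow to the right and rows downward; lengths in mm; the calibration is good to about 2 mm. A picture is of the moment at which its call begins. There is no depth.
- r.finish_job(): hands the job in; it is judged then, once.
The state is a dict: "t": time; "q": joint angles; "joint_vel": joint speeds; "joint_efforts": joint torques, N m; "eef_pos": TCP position; "ee_rot": TCP orientation; "wrist_force": force on the tool from outside, world axes, zero at the start; "moment": the same for the moment, N m; "width": opening from 0.0 (shut) to 1.0 (fully open); "gripper_force": force on a finger pad.
Only numpy, scipy, OpenCV 4.12 (cv2) and the standard library are available. Lean on these libraries where they do the work, as an engineer would, in place of code of your own. Each camera call takes 0.05 s, during which the arm holds its last target. There are 200 camera calls.

TASK

Move the four baking containers from the cork mats on the steel tray into the wooden rack, one to a pocket, in reverse order: as seen from the robot, the one at the left end of the tray goes to the right end of the rack, and so on through the row, so that the left-most ends up right-most. Keep them upright, and set each down gently on its pocket's floor rather than dropping it.

Things in the scene. Friction and masses are not known exactly. Their poses are not given: they have to be found in the camera images.
- tall: tall round steel canister with a flat lid, diameter 46, height 90 mm, about 0.25 kg (varies by 30 %), loose, upright. Origin: centre of its underside, z up. Grip it across its sides with the fingertips at least 17 mm above its underside (clear of the rack's walls); a grip of 20 N holds it.
- square: square aluminium tin 46 x 46, height 78, sides along its x and y, all in mm, about 0.2 kg (varies by 30 %), loose, upright. Origin: centre of its underside, z up. Grip it across its sides with the fingertips at least 17 mm above its underside (clear of the rack's walls); a grip of 20 N holds it.
- hex: six-sided amber glass jar, 48 across its flats, height 66 (the top 12 is a round steel lid of diameter 47); one pair of flats faces its +x and -x, others 60 degrees round; in mm, about 0.28 kg (varies by 30 %), loose, upright. Origin: centre of its underside, z up. Grip it across its sides with the fingertips at least 17 mm above its underside (clear of the rack's walls); a grip of 20 N holds it.
- squat: squat round white ceramic jar, diameter 54, 62 high to the top of the lid (straight-sided to 56), plus a small wooden knob, diameter 16, that rises 12 more, all in mm, about 0.3 kg (varies by 30 %), loose, upright. Origin: centre of its underside, z up. Grip it across its sides with the fingertips at least 17 mm above its underside (clear of the rack's walls); a grip of 20 N holds it.
- mat_tall: round cork mat, diameter 60 mm, 4 mm thick, fixed on the tray, under the tall container at the start; it stays behind. Origin: centre of its underside, z up.
- mat_square: square cork mat, 60 x 60 mm, 4 mm thick, fixed on the tray, under the square container at the start; it stays behind. Origin: centre of its underside, z up.
- mat_hex: six-sided cork mat, 62 across flats mm, 4 mm thick, fixed on the tray, under the hex container at the start; it stays behind. Origin: centre of its underside, z up.
- mat_squat: round cork mat, diameter 70 mm, 4 mm thick, fixed on the tray, under the squat container at the start; it stays behind. Origin: centre of its underside, z up.
- tray: Dark steel tray, fixed, 104 (x) x 336 (y) mm, floor 6 mm thick, rim 10 mm high. Origin: centre of its underside. The four mats with the containers lie in a row along its y at y = +120, +40, -40, -120 mm (x = 0), in an order that varies. Its +y end is its left end as seen from the robot (yaw within 0.25 rad). Tray and rack lie side by side, either one on the left.
- rack: Wooden rack, fixed, 86 (x) x 326 (y) mm, with a row of four equal open-topped square pockets, 74 x 74 mm inside, with centres along its y at y = +120, +40, -40, -120 mm (x = 0). Pocket floor 10 mm above the underside, all walls 6 mm thick with their tops 22 mm above the underside. Origin: centre of its underside. Its +y end is its left end as seen from the robot (yaw within 0.25 rad).

How it is judged:
By the outcome, as a careful person would: the job done as asked, in the order asked, and still so for the second after the job is handed in, with the robot touching nothing.
It also fails if it takes over 104 s, if anything falls off the work surface, if the arm or the gripper's body presses on something with over 40 N, if the wrist force passes 120 N, or if a joint passes its speed limit or range.

## Working session

There is one attempt and no reset: what is moved stays moved. The work goes in short steps, Python scripts to look and compute and a shell command to move; the robot and the scene stay as the last step left them, time stands still between calls to the robot, and variables do not carry over. Pictures are saved under pics/ and viewed, at most 14 in all, crops included, and the job is handed in when it is done.

```bash
mkdir -p pics; ls; python3 - <<'E'
from plant import r
import cv2,json,numpy as np
for n in("scene","side"):
    s=r.snapshot(n); cv2.imwrite(f"pics/{n}0.png",s["img"]); print(n,s["camera_matrix"],s["extrinsics"],[k for k in s])
print(r.read_state())
E
```

```text
pics
scene [[500.03119006   0.         320.01737058]
 [  0.         500.03119006 197.9459515 ]
 [  0.           0.           1.        ]] [[-6.83995520e-01 -4.62846256e-01  5.63847030e-01  1.26938938e+03]
 [ 7.29361749e-01 -4.19631847e-01  5.40315234e-01  6.99490605e+02]
 [-1.34747126e-02  7.80821655e-01  6.24608658e-01  8.51491261e+02]
 [ 0.00000000e+00  0.00000000e+00  0.00000000e+00  1.00000000e+00]] ['img', 'camera_matrix', 'extrinsics']
side [[371.31773487   0.         317.25718667]
 [  0.         371.31773487 197.11795836]
 [  0.           0.           1.        ]] [[ 9.98229212e-01  5.07282210e-02 -3.10658631e-02  4.78022766e+02]
 [-5.84831271e-02  7.41511828e-01 -6.68386066e-01 -5.93080086e+02]
 [-1.08703311e-02  6.69019325e-01  7.43165512e-01  7.24583539e+02]
 [ 0.00000000e+00  0.00000000e+00  0.00000000e+00  1.00000000e+00]] ['img', 'camera_matrix', 'extrinsics']
{'t': 0.1, 'q': array([ 9.53998035e-01,  2.87141916e-01,  1.57805509e+00,  7.19490787e-06,
        1.27856473e+00, -1.49989793e-01]), 'joint_vel': array([ 0.00034955, -0.00416156, -0.00188676,  0.00227097, -0.00113294,
       -0.00020955]), 'joint_efforts': array([ 1.22270991e-03, -4.07303238e+01, -2.93694627e+01, -1.12062512e-04,
        3.48058791e-03,  3.54237625e-05]), 'eef_pos': array([303.40751708, 602.32668486, 241.0289606 ]), 'ee_rot': array([ 2.31291675e-01,  9.72883850e-01, -1.00451465e-03, -4.08887976e-04]), 'wrist_force': array([ 0.10383794,  0.91246307, -0.11659924]), 'moment': array([0.04069727, 0.01725707, 0.00713779]), 'gripper_force': 0.0, 'width': 1.0014405739756291}
```

View pics/scene0.png

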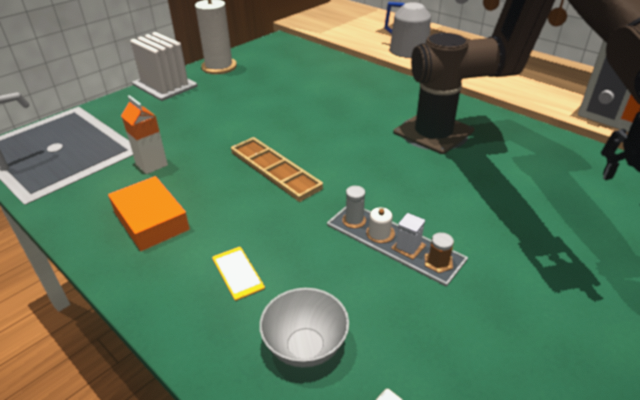

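View pics/side0.png

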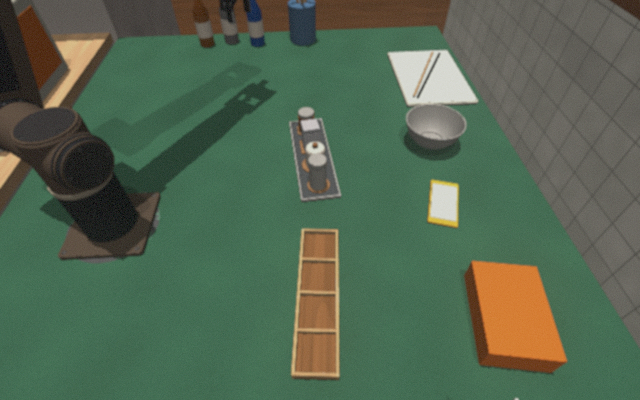

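The tray is on the robot's left, with hex, square, squat and tall from left to right (scene columns 440, 410, 381, 355). The rack is on the right, centred near scene (277,167) and side (318,300). I'll fit both poses to the silhouettes in the two views.

```bash
cat > h.py <<'E'
import numpy as np,cv2
from scipy.optimize import minimize
def proj(s,P):
    E=s["extrinsics"];P=(np.atleast_2d(P)-E[:3,3])@E[:3,:3]; K=s["camera_matrix"]
    return np.c_[K[0,0]*P[:,0]/-P[:,2]+K[0,2],K[1,1]*P[:,1]/P[:,2]*1+K[1,2]] if 0 else np.c_[K[0,0]*P[:,0]/-P[:,2]+K[0,2],K[1,1]*-P[:,1]/-P[:,2]+K[1,2]]
def back(s,uv,z):
    E,K=s["extrinsics"],s["camera_matrix"]
    d=E[:3,:3]@np.array([(uv[0]-K[0,2])/K[0,0],-(uv[1]-K[1,2])/K[1,1],-1]); o=E[:3,3]
    return o+d*(z-o[2])/d[2]
def T(p,P):
    c,s=np.cos(p[2]),np.sin(p[2]); P=np.asarray(P,float)
    return np.c_[p[0]+c*P[:,0]-s*P[:,1],p[1]+s*P[:,0]+c*P[:,1],P[:,2]]
def box(a,b,z0,z1): return np.array([[i*a/2,j*b/2,z] for i in(-1,1) for j in(-1,1) for z in(z0,z1)])
def ngon(r,n,z0,z1,ph=0):
    t=ph+np.arange(n)*2*np.pi/n; return np.concatenate([np.c_[r*np.cos(t),r*np.sin(t),0*t+z] for z in(z0,z1)])
def render(s,hulls,k=4):
    m=np.zeros((400*k,640*k),np.uint8)
    for h in hulls:
        q=cv2.convexHull(((proj(s,h)+.5)*k-.5).astype(np.float32))
        cv2.fillConvexPoly(m,np.round(q*16).astype(np.int32),255,cv2.LINE_8,4)
    return cv2.resize(m,(640,400),interpolation=cv2.INTER_AREA)/255.
def mask(img):
    b,g,r_=[c.astype(float) for c in cv2.split(img)]
    return 1-np.clip((g-np.maximum(r_,b))/(.25*g+1)*1.0-.3,0,1).round()
E
cat > fit.py <<'E'
from plant import r
from h import *
S={n:r.snapshot(n) for n in("scene","side")}
def roi(s,h):
    q=proj(s,np.concatenate(h)); a=q.min(0).astype(int)-14; b=q.max(0).astype(int)+14
    return slice(max(a[1],0),b[1]),slice(max(a[0],0),b[0])
def fit(f,p0,ss,step):
    R=[roi(s,f(p0)) for s in ss]; M=[cv2.GaussianBlur(mask(s["img"]),(0,0),1)[w] for s,w in zip(ss,R)]
    def c(p): return sum(((cv2.GaussianBlur(render(s,f(p)),(0,0),1)[w]-m)**2).sum() for s,w,m in zip(ss,R,M))
    for _ in range(3):
        sx=np.vstack([p0]+[p0+e for e in np.diag(step)])
        o=minimize(c,p0,method="Nelder-Mead",options=dict(initial_simplex=sx,xatol=.02,fatol=.01,maxiter=900)); p0=o.x
    return o.x,o.fun
rack=lambda p:[T(p,box(86,326,0,22))]
Y=[120,40,-40,-120]
def tray(p):
    loc=[ngon(24/np.cos(np.pi/6),6,10,64,np.pi/6),box(46,46,10,88),ngon(27,40,10,68),ngon(23,40,10,100)]
    H=[T(p,box(104,336,0,10))]
    for l,y,d in zip(loc,Y,np.reshape(p[3:],(-1,2)) if len(p)>3 else np.zeros((4,2))): H.append(T(p,l+[d[0],y+d[1],0]))
    H.append(T(p,ngon(8,20,70,84)+[0,-40,0])); H.append(T(p,ngon(23.5,40,64,76)+[0,120,0]))
    return H
s=S["scene"]
r0=np.r_[back(s,(277,168),10)[:2],0]; t0=np.r_[back(s,(397,245),5)[:2],0]; print(r0,t0)
ov={n:S[n]["img"].copy() for n in S}
for nm,f,p0 in(("rack",rack,r0),("tray",tray,t0)):
    for ss in(["scene"],["side"],["scene","side"]):
        p,c=fit(f,p0,[S[k] for k in ss],[15,15,.1]); print(nm,ss,p.round(3),round(c,1))
    if nm=="tray":
        p,c=fit(f,np.r_[p,np.zeros(8)],list(S.values()),[2,2,.02]+[3]*8); print("tray+containers",p.round(2),c)
    for k in S:
        for h in f(p): cv2.polylines(ov[k],[cv2.convexHull(proj(S[k],h).astype(np.float32)).round().astype(int)],1,(255,0,255),1)
a=cv2.resize(ov["scene"][125:295,225:480],None,fx=2,fy=2); b=cv2.resize(ov["side"][95:385,270:360],None,fx=2,fy=2)
o=np.zeros((580,700,3),np.uint8); o[:a.shape[0],:510]=a; o[:b.shape[0],515:695]=b
cv2.imwrite("pics/ov.png",o)
E
python3 fit.py
```

```text
[ 492.05117997 -217.15619009    0.        ] [513.04461909 229.75003254   0.        ]
rack ['scene'] [ 4.91952e+02 -2.28097e+02 -9.20000e-02] 25.2
rack ['side'] [ 4.92157e+02 -2.23589e+02 -9.00000e-02] 134.5
rack ['scene', 'side'] [ 4.92182e+02 -2.24271e+02 -8.90000e-02] 171.2
tray ['scene'] [5.03173e+02 2.12885e+02 8.60000e-02] 466.1
tray ['side'] [5.02458e+02 2.17429e+02 8.70000e-02] 151.1
tray ['scene', 'side'] [5.03134e+02 2.13661e+02 8.60000e-02] 634.9
tray+containers [ 5.0328e+02  2.1379e+02  9.0000e-02 -2.7000e-01  7.2000e-01 -1.4300e+00
 -2.0400e+00  2.1100e+00 -9.5000e-01 -1.0000e+00  2.9000e-01] 520.1001794508438
```

View pics/ov.png

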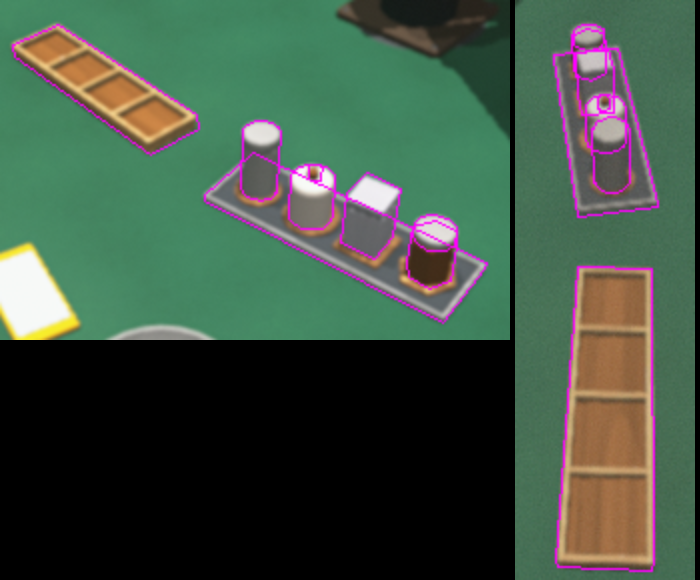

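Overlay check: the outlines coincide with the tray, rack and containers in both views. Rack ≈ (492,-225), yaw -0.09; tray ≈ (503,215), yaw 0.088. Next I move above the tray with the fingers closing across the row, to look with the wrist camera.

```bash
cat > go.py <<'E'
import sys,numpy as np
from plant import r
from scipy.spatial.transform import Rotation as Ro
RACK=(492.2,-225.5,-.089); TRAY=(503.2,215.,.088)
def loc(p,x,y): c,s=np.cos(p[2]),np.sin(p[2]); return np.array([p[0]+c*x-s*y,p[1]+s*x+c*y])
def off(st,P,yaw):  # yaw: world angle (deg) of the tool's y axis, fingers down
    R=Ro.from_quat(st["ee_rot"]); o=R.inv().apply(np.asarray(P)-st["eef_pos"])/50
    y=np.array([np.cos(np.radians(yaw)),np.sin(np.radians(yaw)),0]); z=np.array([0,0,-1.]); x=np.cross(y,z)
    tw=np.degrees((R.inv()*Ro.from_matrix(np.c_[x,y,z])).as_rotvec()); return o,tw
if __name__=="__main__":   # args: groups of x,y,z,yaw
    st=r.read_state(); np.set_printoptions(suppress=True,precision=2)
    print("at",st["eef_pos"].round(1),"t",round(st["t"],1),"q",st["q"].round(2))
    for a in sys.argv[1:]:
        v=[float(k) for k in a.split(",")]; o,tw=off(st,v[:3],v[3]); print(a,"offset",o.round(2),"dist",round(50*np.linalg.norm(o)),"twist",tw.round(1))
E
python3 go.py 480,215,340,5
```

```text
at [303.5 602.5 241.4] t 0.2 q [ 0.95  0.29  1.58  0.    1.28 -0.15]
480,215,340,5 offset [-6.64 -5.33 -1.96] dist 437 twist [-0.1  0.  58.3]
```

```bash
python3 -m jog '[{"grip":85,"offset":[-6.64,-5.33,-1.96],"twist":[0,0,58.3]},{"grip":85,"offset":[-6.64,-5.33,-1.96],"twist":[0,0,58.3]},{"grip":85,"offset":[-6.64,-5.33,-1.96],"twist":[0,0,58.3]},{"grip":85,"offset":[-6.64,-5.33,-1.96],"twist":[0,0,58.3]},{"grip":85,"offset":[-6.64,-5.33,-1.96],"twist":[0,0,58.3]},{"grip":85,"offset":[-6.64,-5.33,-1.96],"twist":[0,0,58.3]},{"grip":85,"offset":[-6.64,-5.33,-1.96],"twist":[0,0,58.3]},{"grip":85,"offset":[-6.64,-5.33,-1.96],"twist":[0,0,58.3]},{"grip":85,"offset":[-6.64,-5.33,-1.96],"twist":[0,0,58.3]},{"grip":85,"offset":[-6.64,-5.33,-1.96],"twist":[0,0,58.3]}]'
python3 - <<'E'
from plant import r
import cv2
s=r.snapshot("wrist"); cv2.imwrite("pics/w1.png",s["img"]); print(s["camera_matrix"],s["extrinsics"],r.read_state()["q"])
E
```

```text
t: 1.45
eef_pos: [479.5, 216.5, 339.6]
ee_rot: [0.675, 0.738, -0.0, -0.0]
wrist_force: [-0.4, -0.6, -0.1]
width: 0.999
gripper_force: 0.0
[[328.95045397   0.         322.55702706]
 [  0.         328.95045397 201.53117073]
 [  0.           0.           1.        ]] [[ 9.96106090e-01 -8.51737943e-02 -2.27614091e-02  4.73233518e+02]
 [ 8.81545291e-02  9.58738179e-01  2.70277420e-01  2.85390868e+02]
 [-1.19832141e-03 -2.71231505e-01  9.62513395e-01  4.71592878e+02]
 [ 0.00000000e+00  0.00000000e+00  0.00000000e+00  1.00000000e+00]] [ 2.31258891e-01 -1.06061868e-01  1.82143017e+00  2.04652831e-04
  1.42743270e+00  1.42482364e-01]
```

View pics/w1.png

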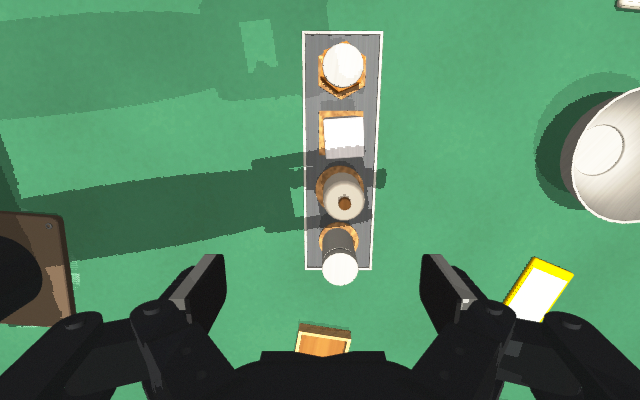

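The wrist view shows the row clearly: hex lid (343,65), square (343,133), squat knob (344,203), tall lid (340,269). Next I fit tray pose in this view and zoom in on hex and square for their yaw.

```bash
cat > fw.py <<'E'
from plant import r
from h import *
s=r.snapshot("wrist"); img=s["img"]
f=lambda p:[T(p,box(104,336,0,10)),T(p,ngon(23,40,10,100)+[0,-120,0])]
w=(slice(20,285),slice(290,400)); M=cv2.GaussianBlur(mask(img),(0,0),1)[w]
c=lambda p:((cv2.GaussianBlur(render(s,f(p)),(0,0),1)[w]-M)**2).sum()
p=np.array([503.2,215,.088])
for _ in range(3):
    o=minimize(c,p,method="Nelder-Mead",options=dict(initial_simplex=np.vstack([p,p+[6,0,0],p+[0,6,0],p+[0,0,.05]]))); p=o.x
print("tray wrist",p,o.fun)
k=4; x0,y0=295,25
I=cv2.resize(img[y0:y0+145,x0:x0+95],None,fx=k,fy=k,interpolation=cv2.INTER_CUBIC); J=I.copy()
def d(P):
    q=((proj(s,P)+.5-[x0,y0])*k-.5).round().astype(int); n=len(q)//2
    for a in(q[:n],q[n:]): cv2.polylines(J,[a],1,(255,0,255),1)
d(T(p,ngon(24/np.cos(np.pi/6),6,10,64,np.pi/6)+[0,120,0])); d(T(p,ngon(23.5,40,64,76)+[0,120,0]))
d(T(p,ngon(23*2**.5,4,10,88,np.pi/4)+[0,40,0]))
d(T(p,ngon(30*2**.5,4,6,10,np.pi/4)+[0,40,0]));d(T(p,ngon(31/np.cos(np.pi/6),6,6,10,np.pi/6)+[0,120,0]))
cv2.imwrite("pics/w1c.png",np.hstack([I,J]))
E
python3 fw.py
```

```text
tray wrist [5.02967999e+02 2.15827229e+02 8.22709706e-02] 25.66822027023933
```

View pics/w1c.png

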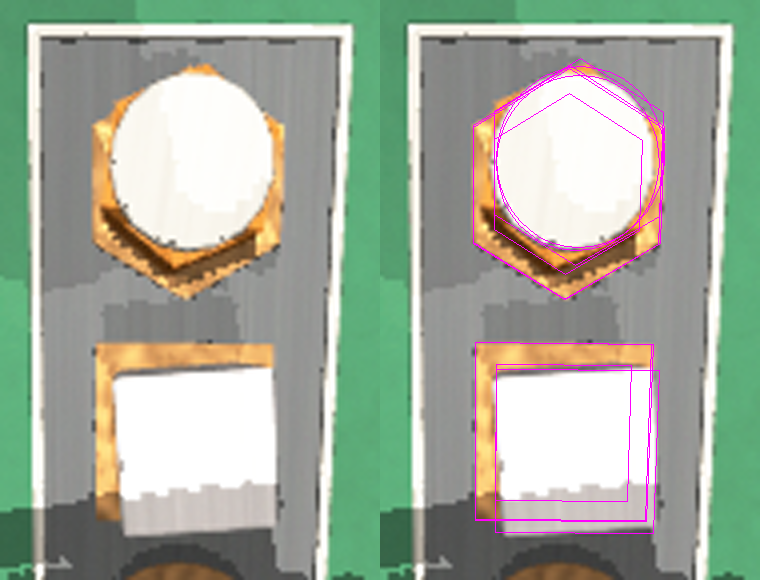

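The wrist fit gives tray (503.0,215.8,0.082), agreeing with the other cameras within 1 mm. The hex is turned about -8° and the square about +4° against the tray; both are centred on their mats. Starting with the hex.

```bash
python3 go.py 493,335,130,-3 493,335,43,-3
```

```text
at [479.5 216.6 339.7] t 1.6 q [ 0.23 -0.11  1.82  0.    1.43  0.14]
493,335,130,-3 offset [2.34 0.48 4.19] dist 241 twist [-0.1  0.   8.1]
493,335,43,-3 offset [2.34 0.48 5.93] dist 320 twist [-0.1  0.   8.1]
```

```bash
python3 -m jog '[{"grip":85,"offset":[2.34,0.48,4.19],"twist":[0,0,8]},{"grip":85,"offset":[2.34,0.48,4.19],"twist":[0,0,8]},{"grip":85,"offset":[2.34,0.48,4.19],"twist":[0,0,8]},{"grip":85,"offset":[2.34,0.48,4.19],"twist":[0,0,8]},{"grip":85,"offset":[2.34,0.48,4.19],"twist":[0,0,8]},{"grip":85,"offset":[2.34,0.48,4.19],"twist":[0,0,8]},{"grip":85,"offset":[2.34,0.48,4.8],"twist":[0,0,8]},{"grip":85,"offset":[2.34,0.48,5.3],"twist":[0,0,8]},{"grip":85,"offset":[2.34,0.48,5.7],"twist":[0,0,8]},{"grip":85,"offset":[2.34,0.48,5.93],"twist":[0,0,8]},{"grip":85,"offset":[2.34,0.48,5.93],"twist":[0,0,8]},{"grip":85,"offset":[2.34,0.48,5.93],"twist":[0,0,8]}]'
python3 - <<'E'
from plant import r
import cv2,numpy as np
a=r.snapshot("wrist")["img"]; b=r.snapshot("scene")["img"]
b=cv2.resize(b[170:290,310:480],None,fx=2.3,fy=2.3); o=np.zeros((276,400+b.shape[1],3),np.uint8)
a=cv2.resize(a,(400,250)); o[:250,:400]=a; o[:b.shape[0],400:]=b[:276]
cv2.imwrite("pics/g1.png",o); print(r.tips_ahead)
E
```

```text
t: 3.05
eef_pos: [494.9, 334.3, 45.0]
ee_rot: [0.726, 0.688, 0.001, 0.0]
wrist_force: [0.2, -0.2, 0.5]
width: 0.996
gripper_force: 0.0
11.0
```

View pics/g1.png

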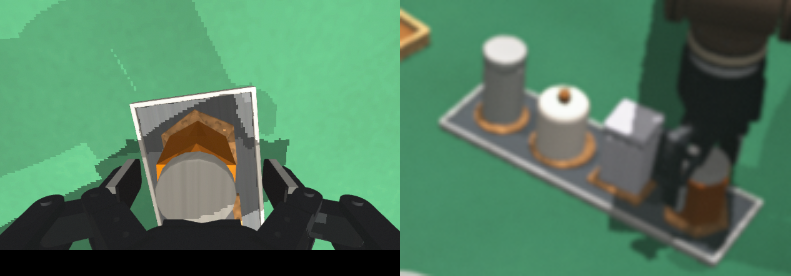

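The hex jar lies centred between the pads with its flats facing them. Closing.

```bash
python3 -m jog '[{"grip":30,"offset":[0,0,0],"twist":[0,0,0]},{"grip":30,"offset":[0,0,0],"twist":[0,0,0]},{"grip":30,"offset":[0,0,0],"twist":[0,0,0]},{"grip":30,"offset":[0,0,0],"twist":[0,0,0]},{"grip":30,"offset":[0,0,0],"twist":[0,0,0]},{"grip":30,"offset":[0,0,0],"twist":[0,0,0]},{"grip":30,"offset":[0,0,-0.3],"twist":[0,0,0]},{"grip":30,"offset":[0,0,-1],"twist":[0,0,0]},{"grip":30,"offset":[0,0,-2],"twist":[0,0,0]},{"grip":30,"offset":[0,0,-3],"twist":[0,0,0]},{"grip":30,"offset":[0,0,-3],"twist":[0,0,0]},{"grip":30,"offset":[0,0,-3],"twist":[0,0,0]}]'
python3 go.py 481.5,-345,195,-5 492,-225,195,-5
```

```text
t: 4.65
eef_pos: [493.0, 333.4, 192.2]
ee_rot: [0.726, 0.688, -0.001, -0.0]
wrist_force: [-0.5, -0.2, -3.2]
width: 0.552
gripper_force: 63.8
at [493.  333.4 192.2] t 4.7 q [ 0.42  0.16  1.82 -0.    1.16  0.48]
481.5,-345,195,-5 offset [-13.56   0.49  -0.04] dist 679 twist [-0.1  0.1  2. ]
492,-225,195,-5 offset [-11.15   0.57  -0.04] dist 558 twist [-0.1  0.1  2. ]
```

```bash
python3 -m jog '[{"grip":30,"offset":[-1,0.04,0],"twist":[0,0,2]},{"grip":30,"offset":[-13.56,0.49,-0.04],"twist":[0,0,2]},{"grip":30,"offset":[-13.56,0.49,-0.04],"twist":[0,0,2]},{"grip":30,"offset":[-13.56,0.49,-0.04],"twist":[0,0,2]},{"grip":30,"offset":[-13.56,0.49,-0.04],"twist":[0,0,2]},{"grip":30,"offset":[-13.56,0.49,-0.04],"twist":[0,0,2]},{"grip":30,"offset":[-13.56,0.49,-0.04],"twist":[0,0,2]},{"grip":30,"offset":[-13.56,0.49,-0.04],"twist":[0,0,2]},{"grip":30,"offset":[-13.56,0.49,-0.04],"twist":[0,0,2]},{"grip":30,"offset":[-13.56,0.49,-0.04],"twist":[0,0,2]},{"grip":30,"offset":[-13.56,0.49,-0.04],"twist":[0,0,2]},{"grip":30,"offset":[-13.56,0.49,-0.04],"twist":[0,0,2]}]'
cat > rk.py <<'E'
import sys
from plant import r
from h import *
s=r.snapshot("wrist"); J=s["img"].copy(); p=[float(v) for v in sys.argv[2].split(",")]
for y in(120,40,-40,-120):
    q=proj(s,T(p,ngon(37*2**.5,4,10,22,np.pi/4)+[0,y,0])); cv2.polylines(J,[q[4:].round().astype(int)],1,(255,0,255),1)
q=proj(s,T(p,box(86,326,22,22)))[[0,2,6,4]]; cv2.polylines(J,[q.round().astype(int)],1,(255,255,0),1)
cv2.imwrite(sys.argv[1],J)
E
python3 rk.py pics/r1.png 492.2,-225.5,-.089; python3 go.py 481.5,-345,195,-5
```

```text
t: 6.15
eef_pos: [480.6, -347.4, 192.4]
ee_rot: [0.739, 0.673, -0.001, -0.002]
wrist_force: [0.5, 1.5, -2.9]
width: 0.549
gripper_force: 63.5
at [ 480.7 -345.5  192.3] t 6.2 q [-0.79  0.15  1.83 -0.    1.17 -0.7 ]
481.5,-345,195,-5 offset [ 0.01  0.01 -0.05] dist 3 twist [-0.3 -0.2 -0.2]
```

View pics/r1.png

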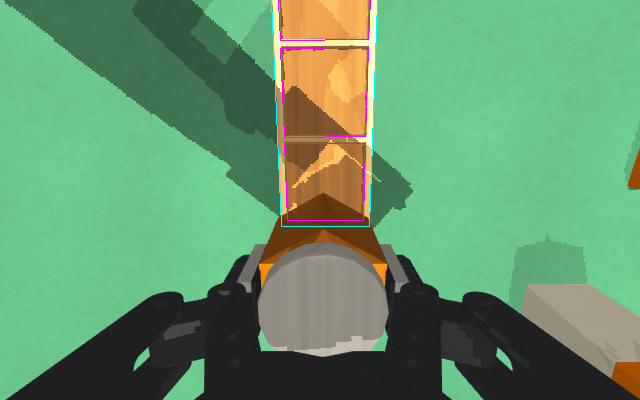

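The rack overlay matches the pocket edges to about a pixel (dividers at rows 44 and 140), so the rack pose holds. Lowering.

```bash
python3 -m jog '[{"grip":30,"offset":[0,0.02,1],"twist":[0,0,0]},{"grip":30,"offset":[0,0.02,1.9],"twist":[0,0,0]},{"grip":30,"offset":[0,0.02,2.5],"twist":[0,0,0]},{"grip":30,"offset":[0,0.02,2.8],"twist":[0,0,0]},{"grip":30,"offset":[0,0.02,2.84],"twist":[0,0,0]},{"grip":30,"offset":[0,0.02,2.84],"twist":[0,0,0]},{"grip":30,"offset":[0,0.02,2.84],"twist":[0,0,0]}]'; python3 go.py 481.5,-345,45,-5
```

```text
t: 7.08
eef_pos: [484.5, -345.2, 55.6]
ee_rot: [0.738, 0.675, 0.0, 0.002]
wrist_force: [-0.0, 0.1, -2.9]
width: 0.551
gripper_force: 63.5
at [ 484.5 -345.2   55.6] t 7.1 q [-0.79  0.33  1.89  0.    0.91 -0.7 ]
481.5,-345,45,-5 offset [-0.   -0.06  0.21] dist 11 twist [ 0.1  0.1 -0. ]
```

```bash
python3 -m jog '[{"grip":30,"offset":[0,-0.05,0.05],"twist":[0,0,0]},{"grip":30,"offset":[0,-0.05,0.1],"twist":[0,0,0]},{"grip":30,"offset":[0,-0.05,0.12],"twist":[0,0,0]},{"grip":30,"offset":[0,-0.05,0.12],"twist":[0,0,0]},{"grip":30,"offset":[0,-0.05,0.12],"twist":[0,0,0]}]'; python3 go.py 481.5,-345,45,-5
```

```text
t: 7.7
eef_pos: [481.1, -344.2, 47.8]
ee_rot: [0.738, 0.675, 0.0, 0.0]
wrist_force: [-0.6, 0.4, -4.5]
width: 0.549
gripper_force: 63.5
at [ 481.1 -344.2   47.8] t 7.7 q [-0.79  0.34  1.9   0.    0.9  -0.7 ]
481.5,-345,45,-5 offset [-0.01  0.01  0.06] dist 3 twist [ 0.  0. -0.]
```

```bash
python3 -m jog '[{"grip":30,"offset":[0,0,0.02],"twist":[0,0,0]},{"grip":30,"offset":[0,0,0.04],"twist":[0,0,0]},{"grip":30,"offset":[0,0,0.04],"twist":[0,0,0]}]';  python3 -m jog '[{"grip":30,"offset":[0,0,0.02],"twist":[0,0,0]},{"grip":30,"offset":[0,0,0.02],"twist":[0,0,0]}]'
```

```text
t: 8.07
eef_pos: [481.0, -344.1, 45.7]
ee_rot: [0.738, 0.675, 0.0, -0.0]
wrist_force: [0.1, -0.0, -3.6]
width: 0.548
gripper_force: 63.5
t: 8.32
eef_pos: [481.0, -344.1, 44.7]
ee_rot: [0.738, 0.675, 0.0, -0.0]
wrist_force: [0.7, -0.8, -2.4]
width: 0.55
gripper_force: 63.5
```

```bash
python3 -m jog '[{"grip":30,"offset":[0,0,0.02],"twist":[0,0,0]},{"grip":30,"offset":[0,0,0.02],"twist":[0,0,0]}]';  python3 -m jog '[{"grip":30,"offset":[0,0,0.02],"twist":[0,0,0]},{"grip":30,"offset":[0,0,0.02],"twist":[0,0,0]}]'
```

```text
t: 8.57
eef_pos: [481.2, -344.3, 44.3]
ee_rot: [0.738, 0.675, -0.0, 0.0]
wrist_force: [-1.8, 0.5, -0.6]
width: 0.547
gripper_force: 63.8
t: 8.82
eef_pos: [481.2, -344.3, 44.3]
ee_rot: [0.737, 0.675, -0.0, -0.0]
wrist_force: [-4.1, 3.0, 6.5]
width: 0.55
gripper_force: 64.7
```

Contact at 6.5 N. Release and retreat.

```bash
python3 -m jog '[{"grip":70,"offset":[0,0,-0.02],"twist":[0,0,0]},{"grip":85,"offset":[0,0,-0.02],"twist":[0,0,0]},{"grip":85,"offset":[0,0,-0.02],"twist":[0,0,0]},{"grip":85,"offset":[0,0,-0.02],"twist":[0,0,0]},{"grip":85,"offset":[0,0,-0.02],"twist":[0,0,0]},{"grip":85,"offset":[0,0,-0.5],"twist":[0,0,0]},{"grip":85,"offset":[0,0,-1.5],"twist":[0,0,0]},{"grip":85,"offset":[0,0,-2.7],"twist":[0,0,0]},{"grip":85,"offset":[0,0,-2.7],"twist":[0,0,0]},{"grip":85,"offset":[0,0,-2.7],"twist":[0,0,0]}]'; python3 go.py 499.7,255.4,180,9 499.7,255.4,60,9
```

```text
t: 10.07
eef_pos: [480.9, -344.0, 177.7]
ee_rot: [0.738, 0.675, 0.0, -0.0]
wrist_force: [0.2, 1.4, -1.0]
width: 0.995
gripper_force: 0.0
at [ 480.9 -344.   177.7] t 10.1 q [-0.79  0.17  1.84  0.    1.13 -0.7 ]
499.7,255.4,180,9 offset [11.97 -0.68 -0.05] dist 600 twist [ -0.  -0. -14.]
499.7,255.4,60,9 offset [11.97 -0.68  2.35] dist 611 twist [ -0.  -0. -14.]
```

```bash
python3 -m jog '[{"grip":85,"offset":[11.97,-0.68,-0.05],"twist":[0,0,-14]},{"grip":85,"offset":[11.97,-0.68,-0.05],"twist":[0,0,-14]},{"grip":85,"offset":[11.97,-0.68,-0.05],"twist":[0,0,-14]},{"grip":85,"offset":[11.97,-0.68,-0.05],"twist":[0,0,-14]},{"grip":85,"offset":[11.97,-0.68,-0.05],"twist":[0,0,-14]},{"grip":85,"offset":[11.97,-0.68,-0.05],"twist":[0,0,-14]},{"grip":85,"offset":[11.97,-0.68,-0.05],"twist":[0,0,-14]},{"grip":85,"offset":[11.97,-0.68,-0.05],"twist":[0,0,-14]},{"grip":85,"offset":[11.97,-0.68,-0.05],"twist":[0,0,-14]},{"grip":85,"offset":[11.97,-0.68,-0.05],"twist":[0,0,-14]},{"grip":85,"offset":[11.97,-0.68,-0.05],"twist":[0,0,-14]},{"grip":85,"offset":[11.97,-0.68,-0.05],"twist":[0,0,-14]}]'; python3 go.py 499.7,255.4,56,9
python3 - <<'E'
from plant import r
import cv2,numpy as np
a=r.snapshot("wrist")["img"]; b=r.snapshot("side")["img"]
b=cv2.resize(b[90:390,250:390],None,fx=1.5,fy=1.5); o=np.zeros((450,640+b.shape[1],3),np.uint8)
o[:400,:640]=a; o[:b.shape[0],640:]=b
cv2.imwrite("pics/g2.png",cv2.resize(o,(800,int(450*800/o.shape[1]))))
E
```

```text
t: 11.58
eef_pos: [498.8, 254.2, 178.4]
ee_rot: [0.65, 0.76, -0.002, -0.001]
wrist_force: [-0.3, -0.5, -0.7]
width: 0.994
gripper_force: 0.0
at [498.8 254.2 178.4] t 11.6 q [ 0.29  0.1   1.92 -0.    1.13  0.13]
499.7,255.4,56,9 offset [0.02 0.03 2.45] dist 122 twist [-0.2  0.1 -0. ]
```

View pics/g2.png

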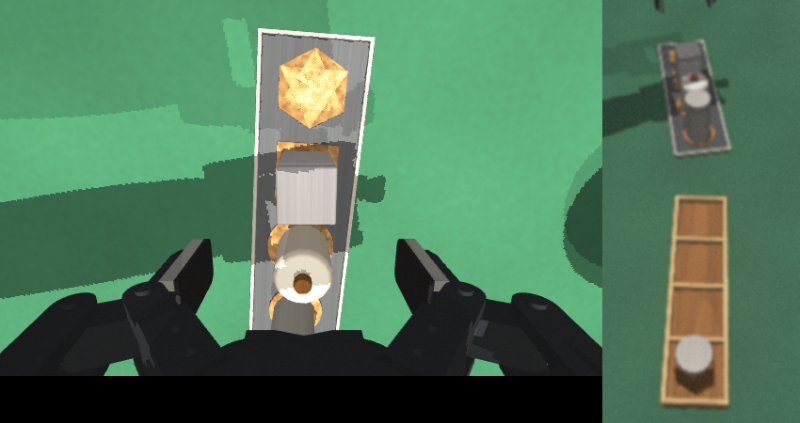

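The hex stands in the end pocket; the other three are untouched, and the square's sides are parallel to the pads. Descend and grip the square.

```bash
python3 -m jog '[{"grip":85,"offset":[0.02,0.03,1],"twist":[0,0,0]},{"grip":85,"offset":[0.02,0.03,1.8],"twist":[0,0,0]},{"grip":85,"offset":[0.02,0.03,2.3],"twist":[0,0,0]},{"grip":85,"offset":[0.02,0.03,2.45],"twist":[0,0,0]},{"grip":85,"offset":[0.02,0.03,2.45],"twist":[0,0,0]},{"grip":85,"offset":[0.02,0.03,2.45],"twist":[0,0,0]},{"grip":30,"offset":[0.02,0.03,2.45],"twist":[0,0,0]},{"grip":30,"offset":[0.02,0.03,2.45],"twist":[0,0,0]},{"grip":30,"offset":[0.02,0.03,2.45],"twist":[0,0,0]},{"grip":30,"offset":[0.02,0.03,2.45],"twist":[0,0,0]},{"grip":30,"offset":[0.02,0.03,2.45],"twist":[0,0,0]},{"grip":30,"offset":[0.02,0.03,2.45],"twist":[0,0,0]}]'; python3 -m jog '[{"grip":30,"offset":[0,0,-0.3],"twist":[0,0,0]},{"grip":30,"offset":[0,0,-1],"twist":[0,0,0]},{"grip":30,"offset":[0,0,-2],"twist":[0,0,0]},{"grip":30,"offset":[0,0,-3],"twist":[0,0,0]},{"grip":30,"offset":[0,0,-3],"twist":[0,0,0]},{"grip":30,"offset":[0,0,-3],"twist":[0,0,0]},{"grip":30,"offset":[0,0,-3],"twist":[0,0,0]}]'; python3 go.py 488.6,-265.3,205,-5 
```

```text
t: 13.18
eef_pos: [501.5, 256.4, 58.6]
ee_rot: [0.65, 0.76, 0.0, 0.0]
wrist_force: [-2.7, -0.1, 6.1]
width: 0.529
gripper_force: 62.1
t: 14.05
eef_pos: [499.6, 255.7, 204.9]
ee_rot: [0.65, 0.76, -0.002, -0.001]
wrist_force: [-0.2, 0.5, -3.3]
width: 0.53
gripper_force: 62.1
at [499.6 255.7 204.9] t 14.1 q [ 0.29  0.07  1.89 -0.    1.18  0.14]
488.6,-265.3,205,-5 offset [-10.26  -1.84   0.02] dist 521 twist [-0.3  0.1 14. ]
```

```bash
python3 -m jog '[{"grip":30,"offset":[-0.6,-0.1,0],"twist":[0,0,3]},{"grip":30,"offset":[-10.26,-1.84,0],"twist":[0,0,14]},{"grip":30,"offset":[-10.26,-1.84,0],"twist":[0,0,14]},{"grip":30,"offset":[-10.26,-1.84,0],"twist":[0,0,14]},{"grip":30,"offset":[-10.26,-1.84,0],"twist":[0,0,14]},{"grip":30,"offset":[-10.26,-1.84,0],"twist":[0,0,14]},{"grip":30,"offset":[-10.26,-1.84,0],"twist":[0,0,14]},{"grip":30,"offset":[-10.26,-1.84,0],"twist":[0,0,14]},{"grip":30,"offset":[-10.26,-1.84,0],"twist":[0,0,14]},{"grip":30,"offset":[-10.26,-1.84,0],"twist":[0,0,14]},{"grip":30,"offset":[-10.26,-1.84,0],"twist":[0,0,14]},{"grip":30,"offset":[-10.26,-1.84,0],"twist":[0,0,14]}]'; python3 go.py 488.6,-265.3,66,-5
```

```text
t: 15.55
eef_pos: [489.9, -263.3, 206.8]
ee_rot: [0.737, 0.676, -0.0, -0.001]
wrist_force: [0.2, 0.1, -2.7]
width: 0.533
gripper_force: 62.0
at [ 489.9 -263.3  206.8] t 15.6 q [-0.68  0.06  1.9   0.    1.18 -0.59]
488.6,-265.3,66,-5 offset [-0.05 -0.02  2.82] dist 141 twist [-0.1 -0.1  0. ]
```

```bash
python3 -m jog '[{"grip":30,"offset":[-0.03,-0.02,1],"twist":[0,0,0]},{"grip":30,"offset":[-0.03,-0.02,1.9],"twist":[0,0,0]},{"grip":30,"offset":[-0.03,-0.02,2.5],"twist":[0,0,0]},{"grip":30,"offset":[-0.03,-0.02,2.75],"twist":[0,0,0]},{"grip":30,"offset":[-0.03,-0.02,2.82],"twist":[0,0,0]},{"grip":30,"offset":[-0.03,-0.02,2.82],"twist":[0,0,0]},{"grip":30,"offset":[-0.03,-0.02,2.82],"twist":[0,0,0]},{"grip":30,"offset":[-0.03,-0.02,2.82],"twist":[0,0,0]},{"grip":30,"offset":[-0.03,-0.02,2.82],"twist":[0,0,0]}]'; python3 go.py 488.6,-265.3,60,-5
```

```text
t: 16.68
eef_pos: [489.2, -266.5, 67.3]
ee_rot: [0.738, 0.675, 0.0, 0.0]
wrist_force: [0.5, 0.4, -2.7]
width: 0.526
gripper_force: 62.1
at [ 489.2 -266.5   67.3] t 16.7 q [-0.68  0.24  1.98 -0.    0.92 -0.59]
488.6,-265.3,60,-5 offset [ 0.02 -0.01  0.15] dist 7 twist [ 0.   0.  -0.1]
```

```bash
J='python3 -m jog'; python3 -m jog '[{"grip":30,"offset":[0.02,0,0.05],"twist":[0,0,0]},{"grip":30,"offset":[0.02,0,0.1],"twist":[0,0,0]},{"grip":30,"offset":[0.02,0,0.13],"twist":[0,0,0]},{"grip":30,"offset":[0.02,0,0.13],"twist":[0,0,0]}]' | grep -E "eef|wrist"; for i in 1; do python3 -m jog '[{"grip":30,"offset":[0,0,0.02],"twist":[0,0,0]},{"grip":30,"offset":[0,0,0.03],"twist":[0,0,0]}]'| grep -E "eef|wrist"; done;  python3 -m jog '[{"grip":30,"offset":[0,0,0.02],"twist":[0,0,0]},{"grip":30,"offset":[0,0,0.02],"twist":[0,0,0]}]'| grep -E "eef|wrist"
```

```text
eef_pos: [488.9, -265.1, 60.0]
wrist_force: [0.2, 0.1, -2.0]
eef_pos: [489.1, -265.3, 58.8]
wrist_force: [-0.1, 0.3, -2.5]
eef_pos: [489.2, -265.4, 58.6]
wrist_force: [-2.9, 2.5, 4.7]
```

Contact at 4.7 N. Release and go to the squat jar.

```bash
python3 -m jog '[{"grip":70,"offset":[0,0,-0.01],"twist":[0,0,0]},{"grip":85,"offset":[0,0,-0.01],"twist":[0,0,0]},{"grip":85,"offset":[0,0,-0.01],"twist":[0,0,0]},{"grip":85,"offset":[0,0,-0.01],"twist":[0,0,0]},{"grip":85,"offset":[0,0,-0.01],"twist":[0,0,0]},{"grip":85,"offset":[0,0,-0.5],"twist":[0,0,0]},{"grip":85,"offset":[0,0,-1.5],"twist":[0,0,0]},{"grip":85,"offset":[0,0,-2.5],"twist":[0,0,0]},{"grip":85,"offset":[0,0,-2.5],"twist":[0,0,0]},{"grip":85,"offset":[0,0,-2.5],"twist":[0,0,0]}]'; python3 go.py 507.5,175.5,180,5 
```

```text
t: 18.92
eef_pos: [488.8, -265.0, 182.4]
ee_rot: [0.738, 0.675, -0.0, -0.0]
wrist_force: [-0.4, 0.5, -0.1]
width: 0.996
gripper_force: 0.0
at [ 488.8 -265.   182.4] t 18.9 q [-0.68  0.08  1.92 -0.    1.13 -0.59]
507.5,175.5,180,5 offset [ 8.81 -0.4   0.05] dist 441 twist [ -0.  -0. -10.]
```

```bash
python3 -m jog '[{"grip":85,"offset":[8.81,-0.4,0],"twist":[0,0,-10]},{"grip":85,"offset":[8.81,-0.4,0],"twist":[0,0,-10]},{"grip":85,"offset":[8.81,-0.4,0],"twist":[0,0,-10]},{"grip":85,"offset":[8.81,-0.4,0],"twist":[0,0,-10]},{"grip":85,"offset":[8.81,-0.4,0],"twist":[0,0,-10]},{"grip":85,"offset":[8.81,-0.4,0],"twist":[0,0,-10]},{"grip":85,"offset":[8.81,-0.4,0],"twist":[0,0,-10]},{"grip":85,"offset":[8.81,-0.4,0],"twist":[0,0,-10]},{"grip":85,"offset":[8.81,-0.4,0],"twist":[0,0,-10]},{"grip":85,"offset":[8.81,-0.4,0],"twist":[0,0,-10]},{"grip":85,"offset":[8.81,-0.4,0],"twist":[0,0,-10]}]'; python3 go.py 507.5,175.5,44,5
python3 - <<'E'
from plant import r
import cv2,numpy as np
a=r.snapshot("wrist")["img"]; b=r.snapshot("side")["img"]
b=cv2.resize(b[90:390,250:390],None,fx=1.5,fy=1.5); o=np.zeros((450,640+b.shape[1],3),np.uint8)
o[:400,:640]=a; o[:b.shape[0],640:]=b
cv2.imwrite("pics/g3.png",cv2.resize(o,(800,int(450*800/o.shape[1]))))
E
```

```text
t: 20.3
eef_pos: [508.0, 173.9, 182.5]
ee_rot: [0.677, 0.736, -0.0, -0.0]
wrist_force: [0.2, -0.2, 0.3]
width: 0.995
gripper_force: 0.0
at [508.  173.9 182.5] t 20.3 q [ 0.14  0.04  1.97 -0.    1.13  0.06]
507.5,175.5,44,5 offset [ 0.03 -0.01  2.77] dist 139 twist [-0.   0.  -0.2]
```

View pics/g3.png

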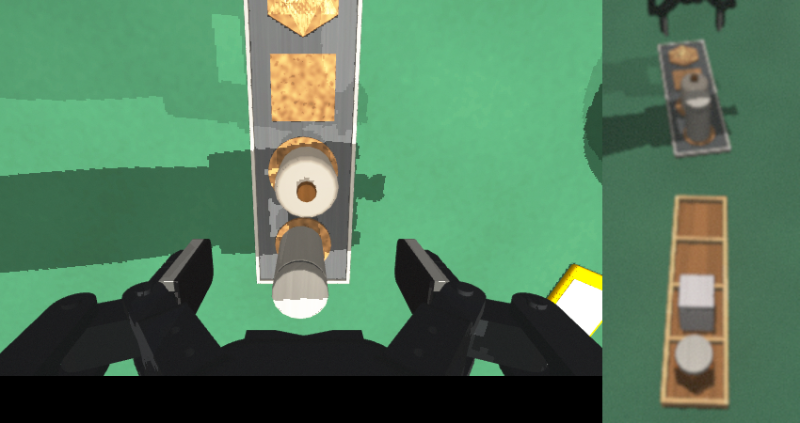

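Hex and square stand properly in the rack; squat (wrist view 306,185) and tall are still centred on their mats. Grip the squat jar.

```bash
python3 -m jog '[{"grip":85,"offset":[0.03,0,1],"twist":[0,0,0]},{"grip":85,"offset":[0.03,0,2],"twist":[0,0,0]},{"grip":85,"offset":[0.03,0,2.6],"twist":[0,0,0]},{"grip":85,"offset":[0.03,0,2.77],"twist":[0,0,0]},{"grip":85,"offset":[0.03,0,2.77],"twist":[0,0,0]},{"grip":85,"offset":[0.03,0,2.77],"twist":[0,0,0]},{"grip":40,"offset":[0.03,0,2.77],"twist":[0,0,0]},{"grip":40,"offset":[0.03,0,2.77],"twist":[0,0,0]},{"grip":40,"offset":[0.03,0,2.77],"twist":[0,0,0]},{"grip":40,"offset":[0.03,0,2.77],"twist":[0,0,0]},{"grip":40,"offset":[0.03,0,2.77],"twist":[0,0,0]},{"grip":40,"offset":[0.03,0,2.77],"twist":[0,0,0]}]'; python3 -m jog '[{"grip":40,"offset":[0,0,-0.3],"twist":[0,0,0]},{"grip":40,"offset":[0,0,-1],"twist":[0,0,0]},{"grip":40,"offset":[0,0,-2],"twist":[0,0,0]},{"grip":40,"offset":[0,0,-3],"twist":[0,0,0]},{"grip":40,"offset":[0,0,-3],"twist":[0,0,0]},{"grip":40,"offset":[0,0,-3],"twist":[0,0,0]},{"grip":40,"offset":[0,0,-3],"twist":[0,0,0]}]'; python3 go.py 495.8,-185.7,195,-5 
```

```text
t: 21.9
eef_pos: [509.0, 177.0, 46.1]
ee_rot: [0.676, 0.737, 0.001, 0.001]
wrist_force: [-1.2, -0.8, 5.8]
width: 0.613
gripper_force: 63.4
t: 22.78
eef_pos: [505.9, 176.5, 191.3]
ee_rot: [0.676, 0.737, -0.002, -0.002]
wrist_force: [-0.3, 0.0, -3.4]
width: 0.616
gripper_force: 64.0
at [505.9 176.5 191.3] t 22.8 q [ 0.15  0.03  1.96 -0.    1.15  0.06]
495.8,-185.7,195,-5 offset [-7.2  -0.83 -0.07] dist 362 twist [-0.3  0.  10. ]
```

```bash
python3 -m jog '[{"grip":40,"offset":[-0.6,-0.07,0],"twist":[0,0,2]},{"grip":40,"offset":[-7.2,-0.83,-0.07],"twist":[0,0,10]},{"grip":40,"offset":[-7.2,-0.83,-0.07],"twist":[0,0,10]},{"grip":40,"offset":[-7.2,-0.83,-0.07],"twist":[0,0,10]},{"grip":40,"offset":[-7.2,-0.83,-0.07],"twist":[0,0,10]},{"grip":40,"offset":[-7.2,-0.83,-0.07],"twist":[0,0,10]},{"grip":40,"offset":[-7.2,-0.83,-0.07],"twist":[0,0,10]},{"grip":40,"offset":[-7.2,-0.83,-0.07],"twist":[0,0,10]},{"grip":40,"offset":[-7.2,-0.83,-0.07],"twist":[0,0,10]},{"grip":40,"offset":[-7.2,-0.83,-0.07],"twist":[0,0,10]}]'; python3 go.py 495.8,-185.7,53,-5
```

```text
t: 24.02
eef_pos: [497.5, -183.8, 197.3]
ee_rot: [0.737, 0.676, -0.0, -0.001]
wrist_force: [-0.4, 0.3, -3.7]
width: 0.61
gripper_force: 63.9
at [ 497.5 -183.8  197.3] t 24.0 q [-0.55  0.01  1.97  0.    1.16 -0.46]
495.8,-185.7,53,-5 offset [-0.04 -0.03  2.89] dist 144 twist [-0.  -0.   0.1]
```

```bash
python3 -m jog '[{"grip":40,"offset":[-0.03,-0.03,1],"twist":[0,0,0]},{"grip":40,"offset":[-0.03,-0.03,1.9],"twist":[0,0,0]},{"grip":40,"offset":[-0.03,-0.03,2.6],"twist":[0,0,0]},{"grip":40,"offset":[-0.03,-0.03,2.82],"twist":[0,0,0]},{"grip":40,"offset":[-0.03,-0.03,2.89],"twist":[0,0,0]},{"grip":40,"offset":[-0.03,-0.03,2.89],"twist":[0,0,0]},{"grip":40,"offset":[-0.03,-0.03,2.89],"twist":[0,0,0]},{"grip":40,"offset":[-0.03,-0.03,2.89],"twist":[0,0,0]},{"grip":40,"offset":[-0.03,-0.03,2.89],"twist":[0,0,0]},{"grip":40,"offset":[-0.03,-0.03,2.89],"twist":[0,0,0]}]'; python3 go.py 495.8,-185.7,48,-5
```

```text
t: 25.28
eef_pos: [495.9, -186.9, 53.5]
ee_rot: [0.738, 0.675, 0.0, 0.0]
wrist_force: [-0.9, 0.5, -3.2]
width: 0.613
gripper_force: 64.0
at [ 495.9 -186.9   53.5] t 25.3 q [-0.55  0.21  2.05  0.    0.88 -0.46]
495.8,-185.7,48,-5 offset [ 0.02 -0.    0.11] dist 6 twist [ 0.   0.  -0.1]
```

```bash
python3 -m jog '[{"grip":40,"offset":[0.02,0,0.05],"twist":[0,0,0]},{"grip":40,"offset":[0.02,0,0.1],"twist":[0,0,0]},{"grip":40,"offset":[0.02,0,0.11],"twist":[0,0,0]},{"grip":40,"offset":[0.02,0,0.11],"twist":[0,0,0]}]' | grep -E "eef|wrist"; python3 -m jog '[{"grip":40,"offset":[0,0,0.02],"twist":[0,0,0]},{"grip":40,"offset":[0,0,0.02],"twist":[0,0,0]}]'| grep -E "eef|wrist"; python3 -m jog '[{"grip":40,"offset":[0,0,0.02],"twist":[0,0,0]},{"grip":40,"offset":[0,0,0.02],"twist":[0,0,0]}]'| grep -E "eef|wrist"
```

```text
eef_pos: [495.9, -185.8, 47.6]
wrist_force: [-0.1, 0.3, -3.9]
eef_pos: [495.9, -185.8, 46.8]
wrist_force: [0.6, 0.3, -3.4]
eef_pos: [496.1, -185.9, 46.1]
wrist_force: [-0.6, -0.2, -1.3]
```

```bash
python3 -m jog '[{"grip":40,"offset":[0,0,0.01],"twist":[0,0,0]},{"grip":40,"offset":[0,0,0.02],"twist":[0,0,0]}]'| grep -E "eef|wrist"; python3 -m jog '[{"grip":70,"offset":[0,0,-0.01],"twist":[0,0,0]},{"grip":85,"offset":[0,0,-0.01],"twist":[0,0,0]},{"grip":85,"offset":[0,0,-0.01],"twist":[0,0,0]},{"grip":85,"offset":[0,0,-0.01],"twist":[0,0,0]},{"grip":85,"offset":[0,0,-0.01],"twist":[0,0,0]},{"grip":85,"offset":[0,0,-0.5],"twist":[0,0,0]},{"grip":85,"offset":[0,0,-1.5],"twist":[0,0,0]},{"grip":85,"offset":[0,0,-2.7],"twist":[0,0,0]},{"grip":85,"offset":[0,0,-2.7],"twist":[0,0,0]},{"grip":85,"offset":[0,0,-2.7],"twist":[0,0,0]}]'; python3 go.py 512.5,96,180,5
```

```text
eef_pos: [496.1, -186.0, 46.1]
wrist_force: [-4.2, 1.6, 9.3]
t: 27.78
eef_pos: [495.7, -185.7, 179.7]
ee_rot: [0.738, 0.675, 0.0, -0.0]
wrist_force: [-0.6, 1.3, -0.5]
width: 0.996
gripper_force: 0.0
at [ 495.7 -185.7  179.7] t 27.8 q [-0.55  0.03  1.99  0.    1.13 -0.46]
512.5,96,180,5 offset [ 5.64 -0.16 -0.01] dist 282 twist [ -0.  -0. -10.]
```

```bash
python3 -m jog '[{"grip":85,"offset":[5.64,-0.16,0],"twist":[0,0,-10]},{"grip":85,"offset":[5.64,-0.16,0],"twist":[0,0,-10]},{"grip":85,"offset":[5.64,-0.16,0],"twist":[0,0,-10]},{"grip":85,"offset":[5.64,-0.16,0],"twist":[0,0,-10]},{"grip":85,"offset":[5.64,-0.16,0],"twist":[0,0,-10]},{"grip":85,"offset":[5.64,-0.16,0],"twist":[0,0,-10]},{"grip":85,"offset":[5.64,-0.16,0],"twist":[0,0,-10]},{"grip":85,"offset":[5.64,-0.16,0],"twist":[0,0,-10]},{"grip":85,"offset":[5.64,-0.16,0],"twist":[0,0,-10]}]'; python3 go.py 512.5,96,60,5
python3 - <<'E'
from plant import r
import cv2,numpy as np
a=r.snapshot("wrist")["img"]; b=r.snapshot("side")["img"]
b=cv2.resize(b[90:390,250:390],None,fx=1.5,fy=1.5); o=np.zeros((450,640+b.shape[1],3),np.uint8)
o[:400,:640]=a; o[:b.shape[0],640:]=b
cv2.imwrite("pics/g4.png",cv2.resize(o,(800,int(450*800/o.shape[1]))))
E
```

```text
t: 28.9
eef_pos: [512.8, 94.7, 179.7]
ee_rot: [0.677, 0.736, -0.0, -0.0]
wrist_force: [-0.2, -0.2, -0.4]
width: 0.994
gripper_force: 0.0
at [512.8  94.7 179.7] t 28.9 q [-0.01  0.01  2.01 -0.    1.13 -0.1 ]
512.5,96,60,5 offset [ 0.03 -0.    2.39] dist 120 twist [-0.   0.  -0.1]
```

View pics/g4.png

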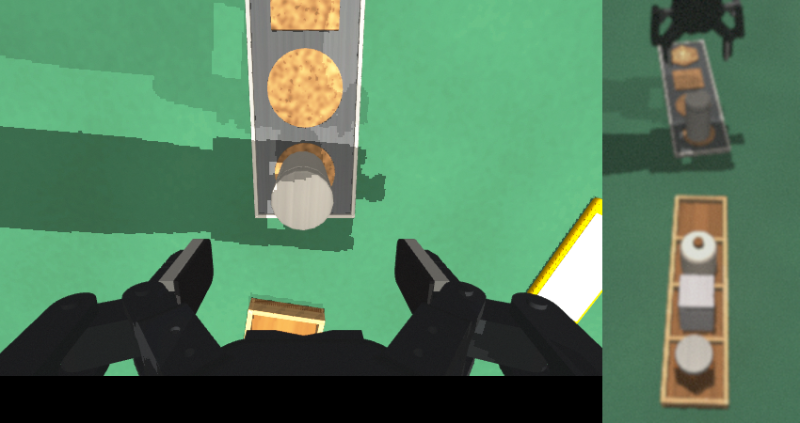

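Three are in the rack in the right order; the tall canister (302,200) is still centred. Grip it.

```bash
python3 -m jog '[{"grip":85,"offset":[0.03,0,1],"twist":[0,0,0]},{"grip":85,"offset":[0.03,0,1.8],"twist":[0,0,0]},{"grip":85,"offset":[0.03,0,2.3],"twist":[0,0,0]},{"grip":85,"offset":[0.03,0,2.39],"twist":[0,0,0]},{"grip":85,"offset":[0.03,0,2.39],"twist":[0,0,0]},{"grip":85,"offset":[0.03,0,2.39],"twist":[0,0,0]},{"grip":30,"offset":[0.03,0,2.39],"twist":[0,0,0]},{"grip":30,"offset":[0.03,0,2.39],"twist":[0,0,0]},{"grip":30,"offset":[0.03,0,2.39],"twist":[0,0,0]},{"grip":30,"offset":[0.03,0,2.39],"twist":[0,0,0]},{"grip":30,"offset":[0.03,0,2.39],"twist":[0,0,0]},{"grip":30,"offset":[0.03,0,2.39],"twist":[0,0,0]}]'; python3 -m jog '[{"grip":30,"offset":[0,0,-0.3],"twist":[0,0,0]},{"grip":30,"offset":[0,0,-1],"twist":[0,0,0]},{"grip":30,"offset":[0,0,-2],"twist":[0,0,0]},{"grip":30,"offset":[0,0,-3],"twist":[0,0,0]},{"grip":30,"offset":[0,0,-3],"twist":[0,0,0]},{"grip":30,"offset":[0,0,-3],"twist":[0,0,0]},{"grip":30,"offset":[0,0,-3],"twist":[0,0,0]}]'; python3 go.py 502.9,-106,210,-5 
```

```text
t: 30.5
eef_pos: [512.7, 97.3, 61.1]
ee_rot: [0.676, 0.737, -0.0, -0.0]
wrist_force: [-4.2, -0.5, 4.8]
width: 0.526
gripper_force: 60.8
t: 31.38
eef_pos: [511.1, 97.3, 207.8]
ee_rot: [0.676, 0.737, -0.002, -0.002]
wrist_force: [0.2, -0.8, -3.2]
width: 0.522
gripper_force: 61.9
at [511.1  97.3 207.8] t 31.4 q [-0.01 -0.02  1.98  0.    1.18 -0.09]
502.9,-106,210,-5 offset [-4.04 -0.52 -0.04] dist 203 twist [-0.3 -0.  10. ]
```

```bash
python3 -m jog '[{"grip":30,"offset":[-0.6,-0.07,0],"twist":[0,0,2]},{"grip":30,"offset":[-1.7,-0.2,0],"twist":[0,0,5]},{"grip":30,"offset":[-2.8,-0.35,0],"twist":[0,0,8]},{"grip":30,"offset":[-3.7,-0.48,0],"twist":[0,0,10]},{"grip":30,"offset":[-4.04,-0.52,0],"twist":[0,0,10]},{"grip":30,"offset":[-4.04,-0.52,0],"twist":[0,0,10]},{"grip":30,"offset":[-4.04,-0.52,0],"twist":[0,0,10]},{"grip":30,"offset":[-4.04,-0.52,0],"twist":[0,0,10]}]'; python3 go.py 502.9,-106,67,-5
```

```text
t: 32.38
eef_pos: [504.2, -104.9, 210.0]
ee_rot: [0.737, 0.676, -0.0, -0.0]
wrist_force: [-0.5, -0.3, -3.4]
width: 0.524
gripper_force: 61.8
at [ 504.2 -104.9  210. ] t 32.4 q [-0.4  -0.04  2.    0.    1.19 -0.32]
502.9,-106,67,-5 offset [-0.03 -0.02  2.86] dist 143 twist [-0.  -0.   0.1]
```

```bash
python3 -m jog '[{"grip":30,"offset":[-0.03,-0.02,1],"twist":[0,0,0]},{"grip":30,"offset":[-0.03,-0.02,1.9],"twist":[0,0,0]},{"grip":30,"offset":[-0.03,-0.02,2.6],"twist":[0,0,0]},{"grip":30,"offset":[-0.03,-0.02,2.8],"twist":[0,0,0]},{"grip":30,"offset":[-0.03,-0.02,2.86],"twist":[0,0,0]},{"grip":30,"offset":[-0.03,-0.02,2.86],"twist":[0,0,0]},{"grip":30,"offset":[-0.03,-0.02,2.86],"twist":[0,0,0]},{"grip":30,"offset":[-0.03,-0.02,2.86],"twist":[0,0,0]},{"grip":30,"offset":[-0.03,-0.02,2.86],"twist":[0,0,0]},{"grip":30,"offset":[-0.03,-0.02,2.86],"twist":[0,0,0]}]'; python3 go.py 502.9,-106,63,-5
```

```text
t: 33.62
eef_pos: [503.1, -107.7, 67.5]
ee_rot: [0.738, 0.675, 0.0, 0.0]
wrist_force: [-0.1, -0.5, -3.1]
width: 0.523
gripper_force: 61.9
at [ 503.1 -107.7   67.5] t 33.6 q [-0.41  0.16  2.09  0.    0.9  -0.32]
502.9,-106,63,-5 offset [ 0.03 -0.01  0.09] dist 5 twist [ 0.  0. -0.]
```

```bash
python3 -m jog '[{"grip":30,"offset":[0.03,0,0.05],"twist":[0,0,0]},{"grip":30,"offset":[0.03,0,0.09],"twist":[0,0,0]},{"grip":30,"offset":[0.03,0,0.09],"twist":[0,0,0]},{"grip":30,"offset":[0.03,0,0.09],"twist":[0,0,0]}]' | grep -E "eef|wrist"; python3 -m jog '[{"grip":30,"offset":[0,0,0.02],"twist":[0,0,0]},{"grip":30,"offset":[0,0,0.02],"twist":[0,0,0]}]'| grep -E "eef|wrist"; python3 -m jog '[{"grip":30,"offset":[0,0,0.01],"twist":[0,0,0]},{"grip":30,"offset":[0,0,0.02],"twist":[0,0,0]}]'| grep -E "eef|wrist"
```

```text
eef_pos: [503.2, -106.1, 62.7]
wrist_force: [0.0, 0.8, -2.9]
eef_pos: [503.2, -106.1, 61.8]
wrist_force: [0.6, 0.6, -3.1]
eef_pos: [503.3, -106.2, 61.2]
wrist_force: [-1.0, 0.4, 1.9]
```

Contact. Release, lift and check.

```bash
python3 -m jog '[{"grip":70,"offset":[0,0,0],"twist":[0,0,0]},{"grip":85,"offset":[0,0,0],"twist":[0,0,0]},{"grip":85,"offset":[0,0,0],"twist":[0,0,0]},{"grip":85,"offset":[0,0,0],"twist":[0,0,0]},{"grip":85,"offset":[0,0,0],"twist":[0,0,0]},{"grip":85,"offset":[0,0,-0.5],"twist":[0,0,0]},{"grip":85,"offset":[0,0,-1.5],"twist":[0,0,0]},{"grip":85,"offset":[0,0,-2.7],"twist":[0,0,0]},{"grip":85,"offset":[0,0,-4],"twist":[0,0,0]},{"grip":85,"offset":[0,0,-4],"twist":[0,0,0]},{"grip":85,"offset":[0,0,-4],"twist":[0,0,0]},{"grip":85,"offset":[0,0,-4],"twist":[0,0,0]}]'
python3 - <<'E'
from plant import r
import cv2,numpy as np
a=r.snapshot("scene")["img"]; b=r.snapshot("side")["img"]
a=cv2.resize(a[120:290,220:480],None,fx=2,fy=2); b=cv2.resize(b[90:390,250:390],None,fx=1.9,fy=1.9); o=np.zeros((570,520+b.shape[1],3),np.uint8)
o[:340,:520]=a; o[:b.shape[0],520:]=b
cv2.imwrite("pics/end.png",o)
E
```

```text
t: 36.12
eef_pos: [502.2, -105.7, 258.4]
ee_rot: [0.738, 0.675, -0.001, -0.002]
wrist_force: [-0.9, 0.6, 0.4]
width: 0.998
gripper_force: 0.0
```

View pics/end.png

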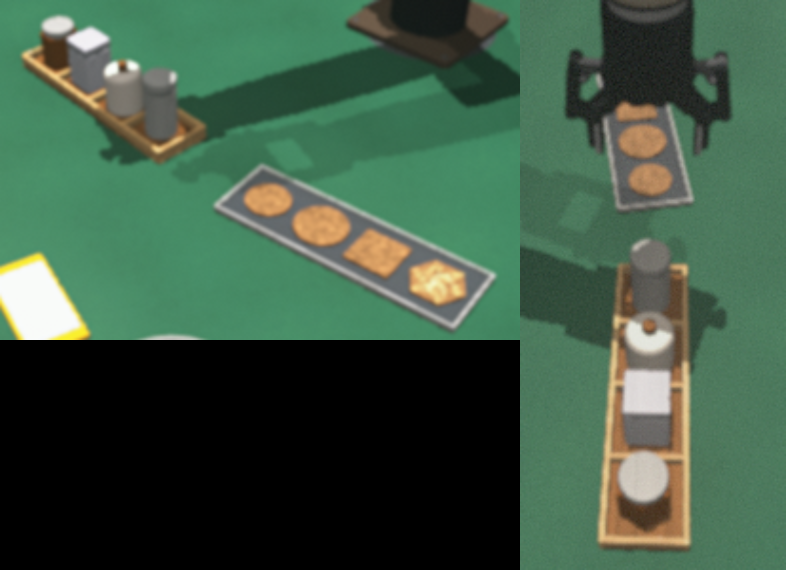

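All four containers stand upright, one per pocket: from left to right tall, squat, square, hex. The mats are empty and the gripper is clear.

```bash
python3 -c "
from plant import r
print(r.finish_job())"
```

```text
the job is handed in; nothing more can be done
None
```

The four containers are in the rack in reverse order (left to right: tall, squat, square, hex), upright and set down gently, and the job was handed in at about 36 s of the 104 s allowed; no verdict came back.

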